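Pin the straightedge to the trimming board

TASK

Fix the aluminium straightedge on the trimming board: its long back edge flush against the wooden fence, and the red-knobbed pin through its guide bush into the hole in the board's steel strip, knob fully home on the bush. That hole is hidden under the straightedge, a few centimetres further along the fence to the left of the bush, so find it by feel: stand the pin in the bush and push the straightedge along the fence to the left until the pin drops in. Leave the other things on the bench where they are.

Things in the scene. Friction and masses are not known exactly. Their poses are not given: they have to be found in the camera images.
- board: Fixed plywood trimming board, 130 (x) by 380 (y) by 22 mm high. Origin: centre of its underside; x away from the robot to the fence, y left along the fence, z up. Dark wooden fence on its far edge: near face at x = +40 mm, 25 mm thick, top at z = 52 mm. A 40 mm wide steel strip is let in level with its top along y, centred on x = +10 mm.
- strip_line (a point): Point of the board's top on the steel strip's centreline (x = +10 mm, y = 0 in the board's frame). The strip is locked at a different place along y each time and may stick out at the board's right end. It has one 15 mm hole through it, on its centreline, 35 to 95 mm left (+y) of the bush at the start, covered by the straightedge; its exact place is not given.
- straightedge: Loose aluminium bar, 60 (x) by 260 (y) by 16 mm thick, 0.35 to 0.6 kg, lying on the board a little off the fence and not quite parallel. Origin: centre of its underside; axes as the board's when flush: back edge at x = +30 mm, right end at y = -130 mm, red mark near its left end. Flush, its origin is at x = +10 mm of the board, so that its hole passes over the strip's centreline.
- eye (a point): Centre of the mouth of the 14 mm hole that goes down through bush and straightedge. The bush is a dark steel block, 36 mm square, on the bar, centred 70 mm from its right end (y = -60 mm); its top, this point, is 40 mm above the bar's underside (62 mm above the bench).
- back_left (a point): Left end of the straightedge's back edge, at the underside.
- back_right (a point): Right end of the straightedge's back edge, at the underside. The straightedge slides under a push of about 3 to 12 N; 15 N is enough to seat it on the fence or to feel the pin block it.
- pin: Loose locating pin, about 0.1 kg, upright in the holder. Origin at the centre of its tip, z along the pin to the knob. Steel shank 12 mm thick and 58 mm long, the last 8 mm tapered to 7 mm; above it a red round knob to grip, 26 mm in diameter, 28 mm tall (58 to 86 mm above the tip).
- pin_tip (a point): Centre of the pin's tip. Standing in the bush with the tip on the board, the knob's underside is 18 mm above the bush; fully home in the strip's hole the knob rests on the bush and the tip is 18 mm below the board's top. The pin drops in under its own weight and then blocks the straightedge.
- holder: Fixed wooden block, 70 by 70 by 45 mm, with a 16 mm hole 40 mm deep in its top in which the pin stands. Origin: centre of its underside. The pin's tip is 5 mm above the bench there, the knob from 63 to 91 mm.
- screwdriver_short: Loose short orange-handled screwdriver, 29 by 140 by 25 mm, bystander; origin under the centre.

How it is judged:
By the outcome, as a careful person would: the job done as asked, in the order asked, and still so for the second after the job is handed in, with the robot touching nothing.
It also fails if it takes over 67 s, if anything falls off the work surface, if the arm or the gripper's body presses on something with over 40 N, if the wrist force passes 120 N, or if a joint passes its speed limit or range.

ROBOT

A 7-joint arm with a two-finger parallel gripper is mounted at the origin on a cart in front of the work surface, level with it; the furniture and walls round the work are solid. World frame = base frame: x ahead of the robot, y to its left, z up, the work surface at z = 0. Lengths are in m, angles in rad, forces in N, time in s.
With the tool pointing down it reaches from about 0.425 to 0.925 m from the base axis. Payload 6.8 kg.
Tool frame: the origin (TCP) lies midway between the tips of the shut fingers; the grasp point (between the pads) lies 19 mm behind it; z points along the fingers, y is the line along which they close (so a half turn about z gives the same grasp; the last joint's range is limited). The gripper opens to 85 mm and grips with 20 to 120 N. Pads are 22 mm wide; open, the fingers measure 114 mm over their backs; the gripper's body (76 mm by 85 mm) begins 54 mm behind the grasp point. The pads swing forward as they close: fully open they stand 13 mm farther back than shut.
Start: joints at [-1.234, 0.477, 0.022, 1.555, -0.011, 1.109, -0.083], TCP at [0.29, 0.609, 0.231] pointing down, gripper open.
Joint ranges: [-2.96, 2.96], [-0.34, 2.1], [-1.41, 1.46], [0.24, 2.44], [-1.37, 4.51], [0.17, 1.92], [-2.96, 2.96]. Speed limits (rad/s): [2.39, 2.39, 3.14, 3.14, 3.14, 3.14, 3.14].

INTERFACE

Orientations are given as a rotation vector (axis times angle).
In Python, from rig import ctrl, vision gives the robot as it stands.
- The arm moves only by the tool servo_tool, never from a script. Its argument "commands" is a list of rows, each a list of 7 numbers: the shift along the tool's x, y, z as a fraction of full scale, then the turn, a rotation vector about the tool's x, y, z as a fraction of full scale, then the opening in per cent of the stroke, from 0 (shut) to 100 (fully open). In form: [[tx, ty, tz, rx, ry, rz, claw], ...]. A call has 1 to 8 rows; each row shifts and turns the commanded pose from where the row before left it, along the tool's axes as they then stand; what a row does not reach is not made up. Full scale, the value 1, is 0.4 m for a shift and 90 degrees for a turn. A row lasts 1/10 s, in which the tool goes at most 50 mm and 8.59 degrees, less where a joint would pass 70% of its speed; a pose out of reach is approached as far as the arm can. A call with a number of a shift or a turn outside -1 to 1 is refused whole. A call with a gripper value outside its range is refused whole. The fingers move at their own pace and stop on an object; "force" is the grip in N (left out, the last holds). Time passes only in rows, so rows that do not move let the fingers close. It gives the time, the measured TCP pose, the force, the opening and the grip force at its end, in the units of the state.
- ctrl.sense(): the state, without advancing time (a new reading comes with each control period).
- vision.grab_frame(name): name is "side" or "top" or "wrist"; returns a dict with "color" (480x640x3 uint8, red, green, blue), "intrinsics" (3x3 intrinsics, pixels), "k1" (the pictures are not rectified: a ray, as slopes to the right and down, at radius r is drawn at 1 + k1 r^2 times it, then the intrinsics apply), "origin" and "rotation" of the camera in the world. Camera axes: x right, y up, looking along -z (the intrinsics and any distortion apply to the point x, -y, -z); pixel columns grow to the right and rows downward; lengths in m; the calibration is good to about 2 mm. A picture is of the moment at which its call begins. There is no depth.
- ctrl.job_done(): hands the job in; it is judged then, once.
The state is a dict: "time": time; "joint_positions": joint angles; "joint_vel": joint speeds; "joint_torque": joint torques, N m; "ee_pos": TCP position; "tool_rot": TCP orientation; "force": force on the tool from outside, world axes, zero at the start; "moment": the same for the moment, N m; "opening": finger opening in m; "grip_force": force on a finger pad.
Only numpy, scipy, OpenCV 4.12 (cv2) and the standard library are available. Lean on these libraries where they do the work, as an engineer would, in place of code of your own. Each camera call takes 0.05 s, during which the arm holds its last target. There are 200 camera calls.

## Working session

There is one attempt and no reset: what is moved stays moved. The work goes in short steps, Python scripts to look and compute and a tool call to move; the robot and the scene stay as the last step left them, time stands still between calls to the robot, and variables do not carry over. Pictures are saved under pics/ and viewed, at most 10 in all, crops included, and the job is handed in when it is done.

Besides the shell and the picture viewer there is one more tool, called after "Call:" in YAML: its name, and indented under it one key for each argument. servo_tool: Moves the arm, as the interface text tells. Shift numbers are shares of 0.4 m and turn numbers shares of 90 degrees, none past 1 either way. Its arguments: {"type":"object","properties":{"commands":{"type":"array","items":{"type":"array","items":{"type":"number"}}},"force":{"type":"number"}},"required":["commands"]}

```bash
ls; mkdir -p pics; cat > h.py <<'E'
import numpy as np, cv2
from scipy.spatial.transform import Rotation as R
from rig import ctrl, vision
def grab(n,save=None):
    f=vision.grab_frame(n)
    if save: cv2.imwrite('pics/'+save,f['color'][:,:,::-1])
    return f
def ray(f,u,v):
    K=np.array(f['intrinsics']);p=np.array([(u-K[0,2])/K[0,0],(v-K[1,2])/K[1,1]])
    k=f['k1'];q=p.copy()
    for _ in range(30): q=p/(1+k*(q@q))
    d=np.array(f['rotation'])@np.array([q[0],-q[1],-1]);return np.array(f['origin']),d
def onz(f,u,v,z):
    o,d=ray(f,u,v);return o+d*(z-o[2])/d[2]
def proj(f,P):
    c=np.array(f['rotation']).T@(np.array(P)-np.array(f['origin']))
    q=np.array([c[0],-c[1]])/-c[2];q=q*(1+f['k1']*(q@q));K=np.array(f['intrinsics'])
    return K[0,0]*q[0]+K[0,2],K[1,1]*q[1]+K[1,2]
E
python3 - <<'E'
from h import *
s=ctrl.sense();print(s)
for n in('top','side','wrist'):
    f=grab(n,n+'0.png');print(n,f['origin'],f['rotation'],f['intrinsics'],f['k1'])
E
```

```text
pics
{'time': 0.0, 'joint_positions': array([-1.23410894,  0.47777568,  0.02230766,  1.55647123, -0.01149451,
        1.10927761, -0.08312364]), 'joint_vel': array([-3.59263952e-04,  2.68117576e-05, -8.29794390e-04, -6.59661461e-05,
        7.61644255e-04, -1.27991833e-03,  7.62049980e-04]), 'joint_torque': array([-2.31054255e-04, -5.96462059e+01,  1.60763819e+00, -2.81191528e+01,
        1.24164834e-02,  9.31455928e-03, -1.01692713e-06]), 'ee_pos': array([0.29017046, 0.60878755, 0.23033311]), 'tool_rot': array([-6.92820194e-01, -3.06396164e+00,  2.80033489e-03]), 'force': array([ 0.85008658, -0.02041823, -0.25657006]), 'moment': array([-0.03188306,  0.01742535,  0.04459045]), 'grip_force': 0.0, 'opening': 0.08548520997463842}
top [ 0.46471861 -0.06868848  1.35421261] [ 0.0642872  -0.10307043 -1.59359692] [[574.24705496   0.         313.74532148]
 [  0.         574.24705496 237.75660281]
 [  0.           0.           1.        ]] -0.08360965885499094
side [0.53612833 0.57619481 0.61790943] [ 0.04838035 -1.27420451 -2.7526491 ] [[439.38608477   0.         320.33507239]
 [  0.         439.38608477 238.74518871]
 [  0.           0.           1.        ]] -0.02151774253392202
wrist [0.23149904 0.63667837 0.37265608] [-0.23333546 -0.14518513  1.1196664 ] [[374.93624096   0.         320.72572849]
 [  0.         374.93624096 245.8403579 ]
 [  0.           0.           1.        ]] -0.0374609741776298
```

```bash
sed -i "s/np.array(f\['rotation'\])/R.from_rotvec(f['rotation']).as_matrix()/g" h.py
```

```text
(no output)
```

View pics/top0.png

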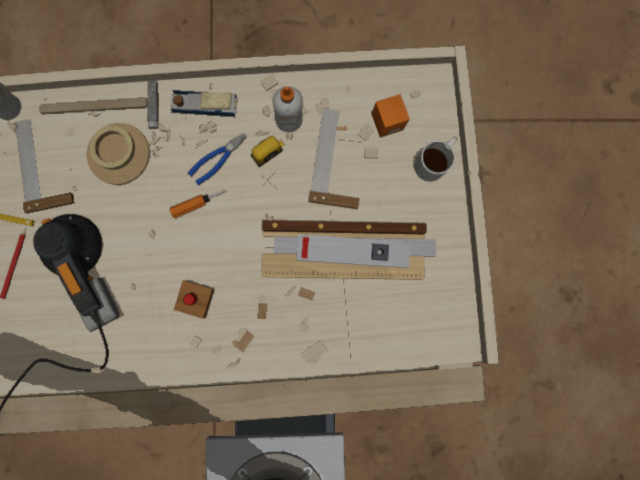

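View pics/side0.png

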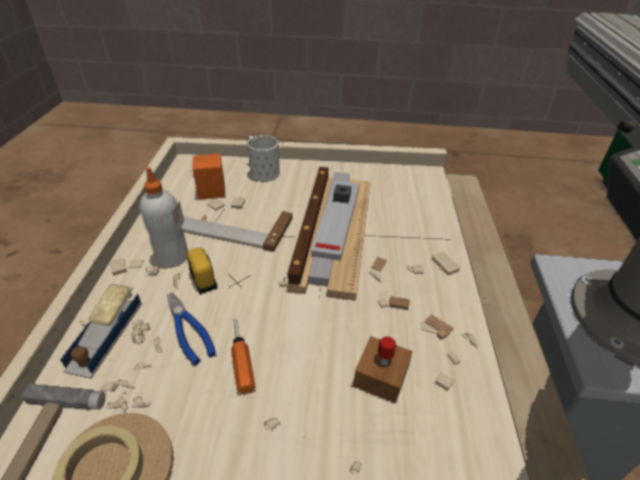

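```bash
python3 - <<'E'
from h import *
f=grab('top')
for n,u,v,z in [('knob',190,299,.091),('bush',380,252,.062),('fenceL',263,231,.052),('fenceR',426,233,.052),('barTL',297,237,.038),('barTR',411,241,.038),('barBL',296,261,.038),('barBR',410,267,.038)]:
    print(n,onz(f,u,v,z).round(4))
s=ctrl.sense();T=R.from_rotvec(s['tool_rot']).as_matrix();print(T.round(3))
w=grab('wrist');Rw=R.from_rotvec(w['rotation']).as_matrix()
print((T.T@(np.array(w['origin'])-s['ee_pos'])).round(4),(T.T@Rw).round(3))
E
```

```text
knob [0.4706 0.1726 0.091 ]
bush [ 0.5661 -0.2516  0.062 ]
fenceL [0.6213 0.0128 0.052 ]
fenceR [ 0.6081 -0.3612  0.052 ]
barTL [ 0.6073 -0.0644  0.038 ]
barTR [ 0.5918 -0.3283  0.038 ]
barBL [ 0.552  -0.0608  0.038 ]
barBR [ 0.5316 -0.3234  0.038 ]
[[-0.903  0.43  -0.   ]
 [ 0.43   0.903 -0.001]
 [-0.    -0.001 -1.   ]]
[ 0.065  -0.0004 -0.1422] [[ 0.     0.966  0.258]
 [ 1.    -0.     0.   ]
 [ 0.     0.258 -0.966]]
```

```bash
cat >> h.py <<'E'
def plan(P,yaw,step=.045,claw=100,n=None):
    """rows to bring TCP to P, tool down, tool-y axis at heading yaw deg"""
    s=ctrl.sense();p=np.array(s['ee_pos']);r=R.from_rotvec(s['tool_rot'])
    a=np.radians(yaw);y=np.array([np.cos(a),np.sin(a),0]);z=np.array([0,0,-1.]);x=np.cross(y,z)
    t=R.from_matrix(np.c_[x,y,z]);w=(r.inv()*t).as_rotvec()
    n=n or max(int(np.ceil(np.linalg.norm(P-p)/step)),int(np.ceil(np.degrees(np.linalg.norm(w))/8)),1)
    for i in range(n):
        m=r.as_matrix();ri=r*R.from_rotvec(w/n)
        d=m.T@((np.array(P)-p)/n)/.4
        print([*(float(v) for v in d.round(3)),*(float(v) for v in (w/n/(np.pi/2)).round(3)),claw],end=',\n' if i%8==7 else ',')
        r=ri
    print(n)
E
python3 -c "
from h import *
plan([.44,.17,.27],88)"
```

```text
[-0.074, -0.075, -0.009, -0.0, -0.0, -0.024, 100],[-0.071, -0.078, -0.009, -0.0, -0.0, -0.024, 100],[-0.068, -0.081, -0.009, -0.0, -0.0, -0.024, 100],[-0.065, -0.083, -0.009, -0.0, -0.0, -0.024, 100],[-0.062, -0.086, -0.009, -0.0, -0.0, -0.024, 100],[-0.058, -0.088, -0.009, -0.0, -0.0, -0.024, 100],[-0.055, -0.09, -0.009, -0.0, -0.0, -0.024, 100],[-0.052, -0.092, -0.009, -0.0, -0.0, -0.024, 100],
[-0.048, -0.094, -0.009, -0.0, -0.0, -0.024, 100],[-0.045, -0.095, -0.009, -0.0, -0.0, -0.024, 100],[-0.041, -0.097, -0.009, -0.0, -0.0, -0.024, 100],11
```

Call:
servo_tool:
  commands:
    - [-0.074,-0.075,-0.015,0,0,-0.024,100]
    - [-0.071,-0.078,-0.015,0,0,-0.024,100]
    - [-0.068,-0.081,-0.015,0,0,-0.024,100]
    - [-0.065,-0.083,-0.01,0,0,-0.024,100]
    - [-0.062,-0.086,-0.01,0,0,-0.024,100]
    - [-0.058,-0.088,-0.01,0,0,-0.024,100]
    - [-0.055,-0.09,-0.01,0,0,-0.024,100]
    - [-0.052,-0.092,-0.01,0,0,-0.024,100]

```text
time: 1.05
ee_pos: [0.4005, 0.2881, 0.2696]
tool_rot: [0.222, 3.134, 0.001]
force: [0.6, 0.2, -0.2]
opening: 0.0852
grip_force: 0.0
```

Call:
servo_tool:
  commands:
    - [-0.048,-0.094,0,0,0,-0.024,100]
    - [-0.045,-0.095,0,0,0,-0.024,100]
    - [-0.041,-0.097,0,0,0,-0.024,100]
    - [0,0,0,0,0,0,100]

```text
time: 1.45
ee_pos: [0.4432, 0.1643, 0.2695]
tool_rot: [0.061, 3.14, -0.002]
force: [-0.3, 1.3, -0.1]
opening: 0.0855
grip_force: 0.0
```

```bash
cat >> h.py <<'E'
def redknob(f):
    h=cv2.cvtColor(f['color'],cv2.COLOR_RGB2HSV)
    m=((h[...,0]<8)|(h[...,0]>172))&(h[...,1]>170)&(h[...,2]>70)
    n,l,st,c=cv2.connectedComponentsWithStats(m.astype('uint8'))
    for i in range(1,n):
        if st[i,4]>60: print('red',st[i],c[i].round(1),onz(f,*c[i],.091).round(4),onz(f,*c[i],.077).round(4))
E
python3 - <<'E'
from h import *
f=grab('wrist','w1.png');print(ctrl.sense()['ee_pos'],f['origin']);redknob(f)
redknob(grab('side'));redknob(grab('top'))
plan([.50,-.2,.27],88)
E
```

```text
[0.44226521 0.1675213  0.26949118] [0.37793233 0.16661768 0.41171045]
red [324 236  27  29 547] [337.4 251.7] [0.4695 0.1774 0.091 ] [0.4735 0.1779 0.077 ]
red [103 325  13  33 307] [109.  339.8] [ 0.5496 -0.045   0.091 ] [ 0.5571 -0.0543  0.077 ]
red [378 338  18  21 308] [386.4 348.2] [0.4752 0.1884 0.091 ] [0.4736 0.1781 0.077 ]
red [  0 235  24  63 239] [ 12.2 265.9] [0.5516 0.572  0.091 ] [0.5526 0.5791 0.077 ]
red [302 238   6  20  83] [304.7 247.3] [ 0.5783 -0.081   0.091 ] [ 0.5796 -0.0811  0.077 ]
red [184 294  10  11  84] [188.4 299.1] [0.4705 0.1761 0.091 ] [0.4705 0.1788 0.077 ]
[-0.019, -0.103, -0.0, 0.0, -0.0, 0.0, 100],[-0.019, -0.102, -0.0, 0.0, -0.0, 0.0, 100],[-0.02, -0.102, -0.0, 0.0, -0.0, 0.0, 100],[-0.02, -0.102, -0.0, 0.0, -0.0, 0.0, 100],[-0.02, -0.102, -0.0, 0.0, -0.0, 0.0, 100],[-0.02, -0.102, -0.0, 0.0, -0.0, 0.0, 100],[-0.02, -0.102, -0.0, 0.0, -0.0, 0.0, 100],[-0.02, -0.102, -0.0, 0.0, -0.0, 0.0, 100],
[-0.02, -0.102, -0.0, 0.0, -0.0, 0.0, 100],9
```

Call:
servo_tool:
  commands:
    - [-0.02,-0.102,0,0,0,0,0]
    - [-0.02,-0.102,0,0,0,0,0]
    - [-0.02,-0.102,0,0,0,0,0]
    - [-0.02,-0.102,0,0,0,0,0]
    - [-0.02,-0.102,0,0,0,0,0]
    - [-0.02,-0.102,0,0,0,0,0]
    - [-0.02,-0.102,0,0,0,0,0]
    - [-0.02,-0.102,0,0,0,0,0]

```text
time: 2.4
ee_pos: [0.4965, -0.1573, 0.2693]
tool_rot: [0.042, 3.141, 0.001]
force: [0.7, -0.1, 0.3]
opening: 0.0002
grip_force: 0.0
```

Call:
servo_tool:
  commands:
    - [-0.02,-0.102,0,0,0,0,0]
    - [0,0,0,0,0,0,0]

```text
time: 2.6
ee_pos: [0.5028, -0.2032, 0.2694]
tool_rot: [0.056, 3.141, -0.005]
force: [-0.7, 0.9, -0.7]
opening: 0.0001
grip_force: 0.0
```

```bash
python3 - <<'E'
from h import *
f=grab('wrist','w2.png');s=ctrl.sense();print(s['ee_pos'],s['force'],s['opening'])
E
```

```text
[ 0.50283839 -0.20000877  0.26907719] [ 0.27386478 -0.28020971 -0.72159796] -1.0929659674343691e-06
```

View pics/w2.png

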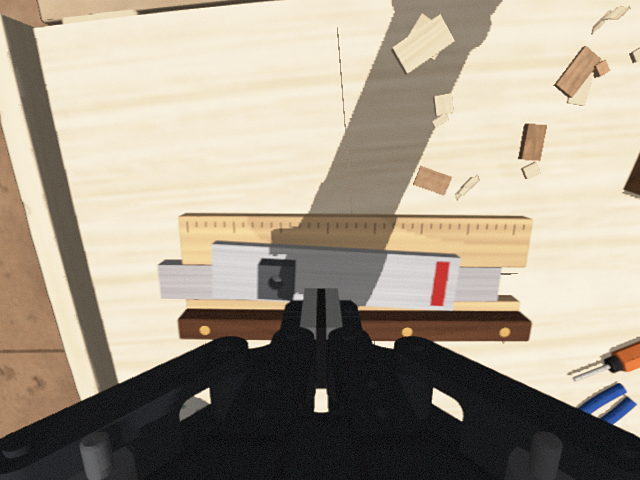

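```bash
python3 - <<'E'
from h import *
f=grab('wrist')
for n,u,v,z in [('brdNR',180,214,.022),('brdNL',531,218,.022),('fenceR',180,311,.052),('fenceL',530,318,.052),('barNR',213,241.5,.038),('barNL',460,255,.038),('barFR',211,298,.038),('barFL',457,310,.038),('hole',276,283,.062)]:
    print(n,onz(f,u,v,z).round(4))
E
```

```text
brdNR [ 0.5017 -0.3494  0.022 ]
brdNL [0.5179 0.0231 0.022 ]
fenceR [ 0.5992 -0.3512  0.052 ]
fenceL [0.6196 0.0175 0.052 ]
barNR [ 0.5289 -0.3126  0.038 ]
barNL [ 0.5517 -0.057   0.038 ]
barFR [ 0.5913 -0.3215  0.038 ]
barFL [ 0.614  -0.0562  0.038 ]
hole [ 0.5674 -0.2471  0.062 ]
```

```bash
python3 - <<'E'
from h import *
plan([.505,-.20,.028],87.7,claw=0)
E
```

```text
[-0.001, -0.001, 0.1, 0.0, -0.0, 0.001, 0],[-0.001, -0.001, 0.1, 0.0, -0.0, 0.001, 0],[-0.001, -0.001, 0.1, 0.0, -0.0, 0.001, 0],[-0.001, -0.001, 0.1, 0.0, -0.0, 0.001, 0],[-0.001, -0.001, 0.1, 0.0, -0.0, 0.001, 0],[-0.001, -0.001, 0.1, 0.0, -0.0, 0.001, 0],6
```

Call:
servo_tool:
  commands:
    - [0,0,0.1,0,0,0,0]
    - [0,0,0.1,0,0,0,0]
    - [0,0,0.1,0,0,0,0]
    - [0,0,0.1,0,0,0,0]
    - [0,0,0.1,0,0,0,0]
    - [0,0,0.1,0,0,0.005,0]
    - [0,0,0,0,0,0,0]

```text
time: 3.4
ee_pos: [0.4993, -0.1944, 0.0248]
tool_rot: [-0.053, -3.132, -0.006]
force: [-0.4, 0.8, -0.2]
opening: -0.0003
grip_force: 0.0
```

Call:
servo_tool:
  commands:
    - [-0.0125,0,0,0,0,0,0]
    - [-0.0125,0,0,0,0,0,0]
    - [-0.0125,0,0,0,0,0,0]
    - [-0.0125,0,0,0,0,0,0]
    - [-0.0125,0,0,0,0,0,0]
    - [0,0,0,0,0,0,0]

```text
time: 4.0
ee_pos: [0.5287, -0.1998, 0.0299]
tool_rot: [0.059, 3.139, -0.0]
force: [0.1, -0.2, 0.4]
opening: -0.0003
grip_force: 0.0
```

Call:
servo_tool:
  commands:
    - [-0.01,0,0,0,0,0,0]
    - [-0.01,0,0,0,0,0,0]
    - [0,0,0,0,0,0,0]

```text
time: 4.3
ee_pos: [0.535, -0.2002, 0.029]
tool_rot: [-0.06, -3.14, -0.0]
force: [-1.4, -0.2, 0.3]
opening: -0.0001
grip_force: 0.8
```

Call:
servo_tool:
  commands:
    - [-0.005,0,0,0,0,0,0]
    - [-0.005,0,0,0,0,0,0]
    - [0,0,0,0,0,0,0]

```text
time: 4.6
ee_pos: [0.5395, -0.2003, 0.0291]
tool_rot: [-0.06, -3.141, 0.0]
force: [-1.7, -0.8, -1.5]
opening: 0.0003
grip_force: 0.9
```

Call:
servo_tool:
  commands:
    - [-0.005,0,0,0,0,0,0]
    - [-0.005,0,0,0,0,0,0]
    - [0,0,0,0,0,0,0]

```text
time: 4.9
ee_pos: [0.5439, -0.2004, 0.0293]
tool_rot: [0.059, 3.14, -0.0]
force: [-1.5, -0.5, -1.0]
opening: 0.0001
grip_force: 0.7
```

Call:
servo_tool:
  commands:
    - [-0.005,0,0,0,0,0,0]
    - [0,0,0,0,0,0,0]

```text
time: 5.1
ee_pos: [0.5443, -0.2004, 0.0292]
tool_rot: [-0.06, -3.139, -0.001]
force: [-5.8, -0.5, 2.8]
opening: -0.0
grip_force: 2.7
```

Call:
servo_tool:
  commands:
    - [-0.005,0,0,0,0,0,0]
    - [0,0,0,0,0,0,0]

```text
time: 5.3
ee_pos: [0.5443, -0.2004, 0.0289]
tool_rot: [-0.061, -3.135, -0.002]
force: [-10.0, -0.0, 6.1]
opening: -0.0002
grip_force: 5.0
```

Call:
servo_tool:
  commands:
    - [-0.005,0,0,0,0,0,0]
    - [0,0,0,0,0,0,0]

```text
time: 5.5
ee_pos: [0.5444, -0.2004, 0.0286]
tool_rot: [-0.062, -3.132, -0.004]
force: [-13.7, 1.0, 8.8]
opening: -0.0001
grip_force: 7.3
```

Call:
servo_tool:
  commands:
    - [-0.003,0,0,0,0,0,0]
    - [0,0,0,0,0,0,0]

```text
time: 5.7
ee_pos: [0.5444, -0.2004, 0.0285]
tool_rot: [-0.062, -3.13, -0.005]
force: [-17.0, 1.4, 11.9]
opening: 0.0002
grip_force: 8.6
```

Call:
servo_tool:
  commands:
    - [0.06,0,0,0,0,0,0]
    - [0.02,0,-0.12,0,0,0,0]
    - [0.05,0,-0.12,0,0,0,0]
    - [0.05,0,-0.12,0,0,0,50]
    - [0.05,0,-0.1,0,0,0,50]
    - [0,0,0,0,0,0,60]
    - [0,0,0,0,0,0,60]

```text
time: 6.4
ee_pos: [0.4616, -0.197, 0.2111]
tool_rot: [0.059, 3.136, 0.0]
force: [-0.8, 0.3, 0.2]
opening: 0.0512
grip_force: 0.0
```

```bash
python3 - <<'E'
from h import *
f=grab('wrist');print(ctrl.sense()['ee_pos'])
c=f['color'][150:450,100:580];cv2.imwrite('pics/w3.png',cv2.resize(c[:,:,::-1],None,fx=1.6,fy=1.6))
h=f['color'].astype(int)
cv2.imwrite('pics/w3full.png',f['color'][:,:,::-1])
E
```

```text
[ 0.46108049 -0.19667767  0.20983739]
```

View pics/w3.png

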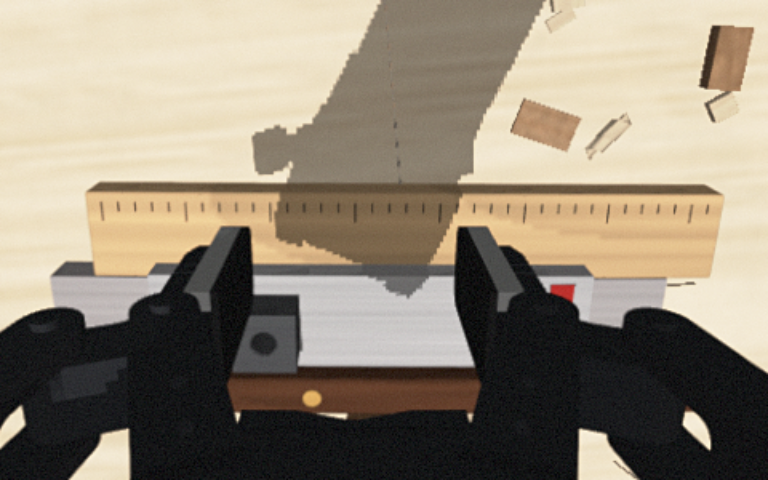

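```bash
python3 - <<'E'
from h import *
f=grab('wrist')
g=cv2.cvtColor(f['color'],cv2.COLOR_RGB2GRAY)[350:380,250:282]
m=(g<45).astype('uint8');n,l,st,c=cv2.connectedComponentsWithStats(m)
for i in range(1,n):
    if st[i,4]>40: print(st[i],c[i]+[250,350],onz(f,*(c[i]+[250,350]),.062).round(4))
t=grab('top');g=cv2.cvtColor(t['color'],cv2.COLOR_RGB2GRAY)
p=proj(t,[.583,-.25,.062]);print(p);u,v=int(p[0]),int(p[1]);print(g[v-8:v+9,u-10:u+11])
print(onz(t,*p,.062))
plan([.473,.178,.16],87.7,claw=60)
E
```

```text
[  6  10  16  14 146] [263.37671233 366.24657534] [ 0.5814 -0.252   0.062 ]
(np.float64(379.0069583240005), np.float64(244.61123591414776))
[[153 152 149 144 149 151 149 151 150 149 149 149 149 149 149 148 149 148
  150 151 151]
 [152 128 108  99 105 109 110 108 109 109 109 109 111 110 109 108 108 115
  120 136 148]
 [151 113  68  62  73  76  76  77  74  77  76  75  73  75  76  74  74  80
   87 129 148]
 [151 111  57  55  64  71  70  68  70  70  70  68  70  71  69  69  69  69
   79 127 148]
 [150 113  62  57  68  70  70  70  70  69  69  70  71  70  70  72  71  69
   79 125 147]
 [153 141  85  56  67  70  72  68  71  69  65  64  65  70  72  69  72  70
   79 126 148]
 [156 150  93  61  68  71  72  71  70  60  46  44  45  62  67  70  68  71
   81 130 150]
 [155 150  96  61  69  72  71  76  92  88  71  49  32  46  60  69  73  71
   80 129 150]
 [153 149  92  59  67  72  71  76 116 133 121  82  45  35  52  68  71  69
   81 127 150]
 [152 149  92  60  68  71  71  77 120 144 142 107  63  34  46  66  71  71
   79 129 148]
 [154 149  93  60  68  70  74  74 108 139 141 105  61  41  57  69  71 
[... 247 characters left out ...]
 70  72  72  72  72  72
   81 130 149]
 [156 150  93  60  70  71  74  72  73  73  72  73  71  71  72  72  71  72
   82 131 151]
 [155 149  95  60  66  70  72  71  72  70  72  71  72  73  70  73  72  73
   85 140 154]
 [154 149  93  61  66  70  68  66  65  66  65  66  67  67  72  75  72  72
   87 144 154]]
[ 0.583 -0.25   0.062]
[0.0, 0.104, 0.014, 0.0, -0.0, 0.0, 60],[0.0, 0.104, 0.014, 0.0, -0.0, 0.0, 60],[0.0, 0.104, 0.014, 0.0, -0.0, 0.0, 60],[0.0, 0.104, 0.013, 0.0, -0.0, 0.0, 60],[0.0, 0.104, 0.013, 0.0, -0.0, 0.0, 60],[0.001, 0.104, 0.013, 0.0, -0.0, 0.0, 60],[0.001, 0.104, 0.013, 0.0, -0.0, 0.0, 60],[0.001, 0.104, 0.013, 0.0, -0.0, 0.0, 60],
[0.001, 0.104, 0.013, 0.0, -0.0, 0.0, 60],9
```

Call:
servo_tool:
  commands:
    - [0,0.104,0.013,0,0,0,60]
    - [0,0.104,0.013,0,0,0,60]
    - [0,0.104,0.013,0,0,0,60]
    - [0,0.104,0.013,0,0,0,60]
    - [0,0.104,0.013,0,0,0,60]
    - [0,0.104,0.013,0,0,0,60]
    - [0,0.104,0.013,0,0,0,60]
    - [0,0.104,0.013,0,0,0,60]

```text
time: 7.35
ee_pos: [0.4723, 0.1372, 0.1664]
tool_rot: [-0.059, -3.139, 0.002]
force: [0.4, 0.1, -0.5]
opening: 0.0513
grip_force: 0.0
```

Call:
servo_tool:
  commands:
    - [0,0.104,0.013,0,0,0,60]
    - [0,0,0,0,0,0,60]
    - [0,0,0,0,0,0,60]

```text
time: 7.65
ee_pos: [0.4737, 0.1776, 0.1612]
tool_rot: [-0.055, -3.139, 0.003]
force: [-0.0, -0.9, -0.2]
opening: 0.0511
grip_force: 0.0
```

```bash
python3 - <<'E'
from h import *
f=grab('wrist','w4.png');print(ctrl.sense()['ee_pos']);redknob(f)
plan([.473,.178,.055],87.7,claw=60)
E
```

```text
[0.47400149 0.17620098 0.16156458]
red [ 298  226   43   48 1524] [318.9 250.7] [0.4679 0.1762 0.091 ] [0.4718 0.176  0.077 ]
red [  7 358  25  51 693] [ 19.2 382.3] [ 0.5529 -0.0287  0.091 ] [ 0.5624 -0.0425  0.077 ]
[0.001, 0.002, 0.089, -0.0, -0.0, 0.0, 60],[0.001, 0.002, 0.089, -0.0, -0.0, 0.0, 60],[0.001, 0.002, 0.089, -0.0, -0.0, 0.0, 60],3
```

Call:
servo_tool:
  commands:
    - [0.005,0.001,0.07,0,0,0,60]
    - [0,0,0.07,0,0,0,60]
    - [0,0,0.07,0,0,0,60]
    - [0,0,0.054,0,0,0,60]
    - [0,0,0,0,0,0,60]

```text
time: 8.2
ee_pos: [0.4706, 0.1746, 0.0547]
tool_rot: [-0.064, -3.136, 0.006]
force: [-0.5, -0.5, 0.6]
opening: 0.0513
grip_force: 0.0
```

Call:
servo_tool:
  commands:
    - [0,0,0,0,0,0,0]
    - [0,0,0,0,0,0,0]
    - [0,0,0,0,0,0,0]
    - [0,0,0,0,0,0,0]
    - [0,0,0,0,0,0,0]
  force: 35

```text
time: 8.7
ee_pos: [0.4732, 0.1775, 0.0582]
tool_rot: [0.06, 3.139, 0.001]
force: [0.6, -1.5, 6.4]
opening: 0.025
grip_force: 35.1
```

Call:
servo_tool:
  commands:
    - [0,0,-0.05,0,0,0,0]
    - [0,0,-0.06,0,0,0,0]
    - [0,0,-0.1,0,0,0,0]
    - [0,0,-0.1,0,0,0,0]
    - [0,0,0,0,0,0,0]

```text
time: 9.2
ee_pos: [0.4754, 0.1788, 0.1862]
tool_rot: [0.06, 3.133, 0.008]
force: [1.0, 0.2, -0.7]
opening: 0.0247
grip_force: 34.9
```

```bash
python3 - <<'E'
from h import *
s=ctrl.sense();print(s['ee_pos'],s['opening'],s['grip_force'])
f=grab('side');p=proj(f,s['ee_pos']);print(p);u,v=map(int,p)
c=f['color'][max(v-110,0):v+90,max(u-120,0):u+120];cv2.imwrite('pics/s5.png',cv2.resize(c[:,:,::-1],None,fx=3,fy=3));print(max(u-120,0),max(v-110,0))
plan([.565,-.252,.18],87.7,claw=0)
E
```

```text
[0.47540414 0.17880012 0.18624631] 0.024728611080678992 34.86648314225022
(np.float64(394.5188660182846), np.float64(298.64825819652253))
274 188
[-0.027, -0.107, 0.001, 0.0, 0.0, 0.0, 0],[-0.027, -0.107, 0.001, 0.0, 0.0, 0.0, 0],[-0.027, -0.107, 0.001, 0.0, 0.0, 0.0, 0],[-0.027, -0.107, 0.001, 0.0, 0.0, 0.0, 0],[-0.027, -0.107, 0.001, 0.0, 0.0, 0.0, 0],[-0.027, -0.107, 0.001, 0.0, 0.0, 0.0, 0],[-0.027, -0.107, 0.001, 0.0, 0.0, 0.0, 0],[-0.027, -0.107, 0.001, 0.0, 0.0, 0.0, 0],
[-0.027, -0.107, 0.001, 0.0, 0.0, 0.0, 0],[-0.027, -0.107, 0.001, 0.0, 0.0, 0.0, 0],10
```

View pics/s5.png

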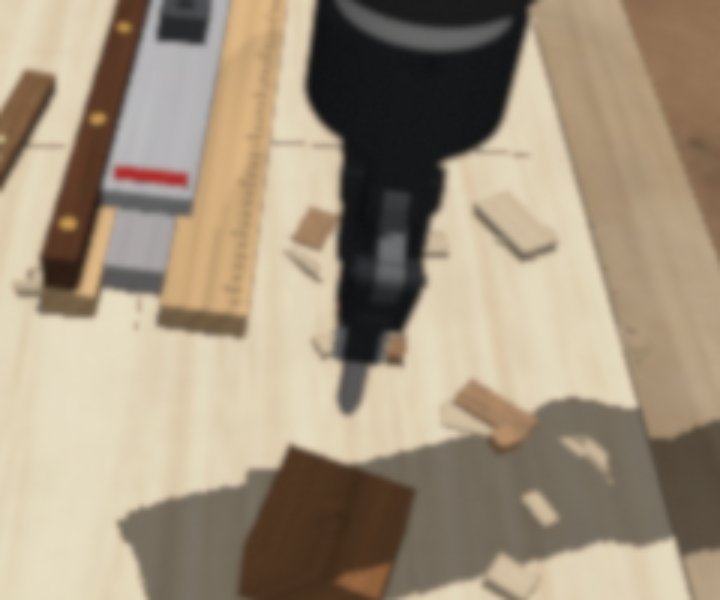

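```bash
python3 - <<'E'
from h import *
s=ctrl.sense();f=grab('side');e=s['ee_pos']
for d in(.053,.045,.02): print(d,np.round(proj(f,e-[0,0,d]),1))
print(onz(f,389.7,323.7,e[2]-.053))
h=f['color'][305:330,380:402].astype(int).sum(2)//3;print(h)
E
```

```text
0.053 [390.6 325.3]
0.045 [391.3 321.6]
0.02 [393.5 309.7]
[0.47508609 0.17574931 0.13075496]
[[155 154 157 154 146 129 106  89  75  54  34  24  23  23  23  22  23  23
   23  29  46  70]
 [167 144 140 144 140 124 103  89  73  51  30  24  22  22  22  21  22  21
   23  33  52  77]
 [182 159 156 167 167 150 120  94  74  50  29  25  23  21  23  22  21  21
   25  35  57  83]
 [196 186 186 192 191 176 148 115  87  57  35  28  27  26  25  24  23  23
   26  38  63  90]
 [204 202 201 201 201 194 177 151 118  81  56  47  45  44  40  37  35  36
   41  57  81 107]
 [207 206 204 203 203 202 197 181 151 107  77  70  70  67  63  59  59  70
   86 104 123 144]
 [207 207 205 204 204 205 203 193 162 116  86  81  81  81  80  78  85 108
  137 156 169 181]
 [208 208 207 205 205 206 205 192 160 113  86  84  86  86  86  86  99 133
  168 187 195 198]
 [208 209 208 206 206 206 204 188 151 107  84  83  86  87  87  90 109 147
  183 199 202 203]
 [208 210 209 207 207 207 203 184 142 100  84  85  86  87  88  93 115 155
  188 201 203 204]
 [209 210 210 208 208 208 202 179 133  94  84  85  87  87  87  95 122 162
  
[... 619 characters left out ...]
7  86  87  91 110 150 184 197
  200 201 203 205]
 [209 210 210 208 206 202 187 153 110  89  86  87  89  99 127 165 191 199
  200 201 204 205]
 [209 210 209 207 205 203 195 166 122  93  87  88  95 116 151 183 199 201
  200 201 203 205]
 [209 210 208 206 205 204 200 178 137 102  90  94 110 143 176 198 203 202
  201 201 203 205]
 [208 209 208 207 206 206 203 189 158 125 109 115 138 169 194 204 205 203
  201 201 203 204]
 [208 208 208 207 206 206 205 199 182 160 147 151 169 189 202 207 206 202
  201 201 202 204]
 [207 208 207 206 206 207 207 204 197 187 180 181 189 198 204 206 205 202
  200 200 201 202]
 [207 207 206 206 206 207 207 206 202 197 193 194 197 201 204 205 204 202
  199 199 200 202]]
```

Call:
servo_tool:
  commands:
    - [-0.027,-0.107,0,0,0,0,0]
    - [-0.027,-0.107,0,0,0,0,0]
    - [-0.027,-0.107,0,0,0,0,0]
    - [-0.027,-0.107,0,0,0,0,0]
    - [-0.027,-0.107,0,0,0,0,0]
    - [-0.027,-0.107,0,0,0,0,0]
    - [-0.027,-0.107,0,0,0,0,0]
    - [-0.027,-0.107,0,0,0,0,0]

```text
time: 10.1
ee_pos: [0.5446, -0.1693, 0.1792]
tool_rot: [-0.059, -3.138, -0.001]
force: [0.3, -0.3, -0.9]
opening: 0.0249
grip_force: 34.8
```

Call:
servo_tool:
  commands:
    - [-0.027,-0.107,0,0,0,0,0]
    - [-0.027,-0.107,0,0,0,0,0]
    - [0,0,0,0,0,0,0]
    - [0,0,0,0,0,0,0]

```text
time: 10.5
ee_pos: [0.5626, -0.2552, 0.1791]
tool_rot: [-0.064, -3.137, -0.001]
force: [0.1, 1.1, -0.7]
opening: 0.0252
grip_force: 34.9
```

```bash
python3 - <<'E'
from h import *
print(ctrl.sense()['ee_pos'])
plan([.583,-.2515,.125],87.7,claw=0,n=4)
E
```

```text
[ 0.56259202 -0.25523344  0.17906637]
[-0.013, 0.003, 0.034, 0.0, -0.001, -0.0, 0],[-0.013, 0.003, 0.034, 0.0, -0.001, -0.0, 0],[-0.013, 0.003, 0.034, 0.0, -0.001, -0.0, 0],[-0.013, 0.003, 0.034, 0.0, -0.001, -0.0, 0],4
```

Call:
servo_tool:
  commands:
    - [-0.013,0.002,0.034,0,0,0,0]
    - [-0.013,0.002,0.034,0,0,0,0]
    - [-0.013,0.002,0.034,0,0,0,0]
    - [-0.013,0.002,0.034,0,0,0,0]
    - [0,0,0,0,0,0,0]
    - [0,0,0,0,0,0,0]

```text
time: 11.1
ee_pos: [0.5848, -0.2518, 0.1262]
tool_rot: [-0.059, -3.14, -0.0]
force: [0.3, -0.5, -1.0]
opening: 0.025
grip_force: 34.9
```

```bash
python3 - <<'E'
from h import *
s=ctrl.sense();e=s['ee_pos'];print(e)
f=grab('side');
print(proj(f,e-[0,0,.053]),proj(f,[.583,-.2515,.062]))
c=f['color'][140:240,290:390];cv2.imwrite('pics/s6.png',cv2.resize(c[:,:,::-1],None,fx=6,fy=6,interpolation=cv2.INTER_CUBIC))
E
```

```text
[ 0.58480412 -0.25179917  0.12617691]
(np.float64(335.82146209211464), np.float64(184.7316023019313)) (np.float64(336.4132533196332), np.float64(189.0295962699125))
```

View pics/s6.png

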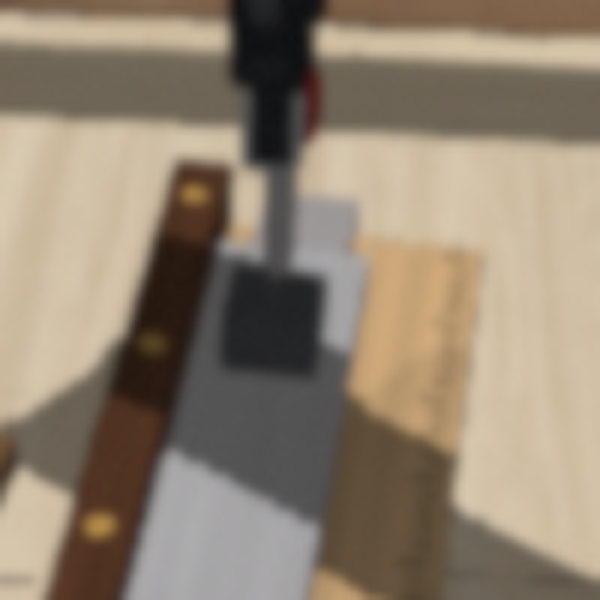

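Call:
servo_tool:
  commands:
    - [0.002,0,0.01,0,0,0,0]
    - [0,0,0.01,0,0,0,0]
    - [0,0,0.01,0,0,0,0]
    - [0,0,0,0,0,0,0]

```text
time: 11.55
ee_pos: [0.5837, -0.2518, 0.1142]
tool_rot: [-0.06, -3.14, -0.001]
force: [0.2, -0.3, -0.8]
opening: 0.0249
grip_force: 34.9
```

Call:
servo_tool:
  commands:
    - [0,0,0.01,0,0,0,0]
    - [0,0,0,0,0,0,0]

```text
time: 11.75
ee_pos: [0.5839, -0.2518, 0.1103]
tool_rot: [-0.06, -3.14, -0.0]
force: [-0.6, 0.5, -1.1]
opening: 0.0244
grip_force: 34.9
```

Call:
servo_tool:
  commands:
    - [0,0,0.01,0,0,0,0]
    - [0,0,0,0,0,0,0]

```text
time: 11.95
ee_pos: [0.5839, -0.2518, 0.1063]
tool_rot: [-0.059, -3.14, -0.0]
force: [0.4, -0.1, -0.6]
opening: 0.025
grip_force: 34.9
```

Call:
servo_tool:
  commands:
    - [0,0,0.01,0,0,0,0]
    - [0,0,0,0,0,0,0]

```text
time: 12.15
ee_pos: [0.5839, -0.2518, 0.1022]
tool_rot: [-0.06, -3.14, -0.0]
force: [-0.1, 0.1, -1.1]
opening: 0.0248
grip_force: 34.9
```

Call:
servo_tool:
  commands:
    - [0,0,0.01,0,0,0,0]
    - [0,0,0.01,0,0,0,0]
    - [0,0,0.01,0,0,0,0]
    - [0,0,0,0,0,0,0]

```text
time: 12.55
ee_pos: [0.5839, -0.2518, 0.0901]
tool_rot: [-0.06, -3.14, -0.0]
force: [0.1, -1.2, -1.3]
opening: 0.0254
grip_force: 34.9
```

Call:
servo_tool:
  commands:
    - [0,0,0.01,0,0,0,0]
    - [0,0,0.01,0,0,0,0]
    - [0,0,0,0,0,0,0]

```text
time: 12.85
ee_pos: [0.5839, -0.2519, 0.0822]
tool_rot: [-0.06, -3.14, -0.0]
force: [0.0, -1.0, -1.5]
opening: 0.0244
grip_force: 34.9
```

Call:
servo_tool:
  commands:
    - [0,0,0.01,0,0,0,0]
    - [0,0,0.005,0,0,0,0]
    - [0,0,0,0,0,0,0]

```text
time: 13.15
ee_pos: [0.584, -0.2519, 0.0764]
tool_rot: [-0.06, -3.141, -0.0]
force: [0.0, -0.6, -1.1]
opening: 0.0247
grip_force: 34.9
```

Call:
servo_tool:
  commands:
    - [0,0,0,0,0,0,60]
    - [0,0,0,0,0,0,60]
    - [0,0,0,0,0,0,60]
    - [0,0,0,0,0,0,60]

```text
time: 13.55
ee_pos: [0.5843, -0.252, 0.077]
tool_rot: [0.06, 3.141, -0.0]
force: [0.3, -0.5, 0.2]
opening: 0.051
grip_force: 0.0
```

Call:
servo_tool:
  commands:
    - [0,0,-0.08,0,0,0,60]
    - [0,0,-0.12,0,0,0,60]
    - [0.05,-0.1,-0.05,0,0,0,60]
    - [0.05,-0.1,0,0,0,0,0]
    - [0,0,0,0,0,0,0]
    - [0,0,0,0,0,0,0]

```text
time: 14.15
ee_pos: [0.5401, -0.3318, 0.1771]
tool_rot: [0.065, 3.141, -0.0]
force: [-0.2, 1.1, 0.1]
opening: 0.0082
grip_force: 0.0
```

```bash
python3 - <<'E'
from h import *
s=ctrl.sense();e=s['ee_pos'];print(e,s['opening'])
f=grab('wrist','w7.png');redknob(f)
t=grab('top');redknob(t)
E
```

```text
[ 0.54009976 -0.33180738  0.17705266] 0.008249021618951607
red [618 253  22  56 755] [630.3 282. ] [ 0.5692 -0.1273  0.091 ] [ 0.575  -0.1149  0.077 ]
red [ 424  287   48   49 1684] [447.2 311.2] [ 0.5842 -0.2499  0.091 ] [ 0.5909 -0.245   0.077 ]
red [  0 235  24  63 240] [ 12.2 265.9] [0.5515 0.572  0.091 ] [0.5525 0.5791 0.077 ]
red [302 235   5  20  91] [304.  244.4] [ 0.5847 -0.0797  0.091 ] [ 0.5861 -0.0798  0.077 ]
red [377 239  11  11  99] [382.1 243.8] [ 0.5821 -0.2529  0.091 ] [ 0.5834 -0.255   0.077 ]
```

View pics/w7.png

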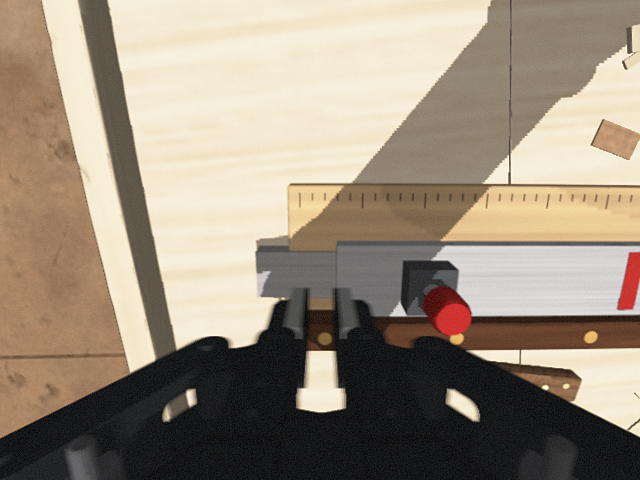

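```bash
python3 - <<'E'
from h import *
f=grab('wrist')
for u,v in[(337,243),(336,310)]: print(onz(f,u,v,.038).round(4))
for u,v,z in[(288,184,.022),(639,186,.022),(345,241.5,.038),(639,243,.038)]: print(onz(f,u,v,z).round(4))
plan([.5805,-.358,.10],87.7,claw=0)
E
```

```text
[ 0.5495 -0.317   0.038 ]
[ 0.6057 -0.3193  0.038 ]
[ 0.5044 -0.3537  0.022 ]
[ 0.515  -0.0706  0.022 ]
[ 0.5485 -0.3108  0.038 ]
[ 0.5583 -0.0763  0.038 ]
[-0.033, -0.023, 0.064, 0.0, -0.0, 0.001, 0],[-0.033, -0.023, 0.064, 0.0, -0.0, 0.001, 0],[-0.033, -0.023, 0.064, 0.0, -0.0, 0.001, 0],3
```

Call:
servo_tool:
  commands:
    - [-0.033,-0.026,0.064,0,0,0,0]
    - [-0.033,-0.023,0.064,0,0,0,0]
    - [-0.033,-0.023,0.064,0,0,0,0]
    - [0,0,0.08,0,0,0,0]
    - [0,0,0.08,0,0,0,0]
    - [0,0,0.015,0,0,0,0]
    - [0,0,0,0,0,0,0]
    - [0,0,0,0,0,0,0]

```text
time: 15.1
ee_pos: [0.5808, -0.3608, 0.0315]
tool_rot: [0.059, 3.139, -0.001]
force: [0.8, -0.6, 0.2]
opening: 0.0004
grip_force: 0.0
```

Call:
servo_tool:
  commands:
    - [0,0.01,0,0,0,0,0]
    - [0,0.01,0,0,0,0,0]
    - [0,0.01,0,0,0,0,0]
    - [0,0.01,0,0,0,0,0]
    - [0,0.005,0,0,0,0,0]
    - [0,0.005,0,0,0,0,0]

```text
time: 15.7
ee_pos: [0.5804, -0.3404, 0.03]
tool_rot: [0.059, 3.141, 0.0]
force: [-0.1, 0.4, -0.2]
opening: -0.0003
grip_force: 0.0
```

Call:
servo_tool:
  commands:
    - [0,0.005,0,0,0,0,0]
    - [0,0.005,0,0,0,0,0]
    - [0,0.005,0,0,0,0,0]
    - [0,0.005,0,0,0,0,0]
    - [0,0.005,0,0,0,0,0]
    - [0,0,0,0,0,0,0]

```text
time: 16.3
ee_pos: [0.5806, -0.3312, 0.0301]
tool_rot: [0.06, 3.141, -0.001]
force: [0.5, -2.0, 0.5]
opening: 0.0001
grip_force: 1.0
```

Call:
servo_tool:
  commands:
    - [0,0.005,0,0,0,0,0]
    - [0,0.005,0,0,0,0,0]
    - [0,0.005,0,0,0,0,0]
    - [0,0.005,0,0,0,0,0]
    - [0,0,0,0,0,0,0]

```text
time: 16.8
ee_pos: [0.5811, -0.3223, 0.0301]
tool_rot: [-0.059, -3.141, -0.0]
force: [0.4, -1.9, 0.7]
opening: 0.0
grip_force: 1.0
```

Call:
servo_tool:
  commands:
    - [0,0.005,0,0,0,0,0]
    - [0,0.005,0,0,0,0,0]
    - [0,0.005,0,0,0,0,0]
    - [0,0.005,0,0,0,0,0]
    - [0,0.005,0,0,0,0,0]
    - [0,0.005,0,0,0,0,0]
    - [0,0.005,0,0,0,0,0]

```text
time: 17.5
ee_pos: [0.5816, -0.3086, 0.03]
tool_rot: [0.06, 3.141, -0.0]
force: [-0.2, -3.3, 0.8]
opening: -0.0004
grip_force: 1.6
```

Call:
servo_tool:
  commands:
    - [0,0.004,0,0,0,0,0]
    - [0,0.004,0,0,0,0,0]
    - [0,0.004,0,0,0,0,0]
    - [0,0.004,0,0,0,0,0]
    - [0,0.004,0,0,0,0,0]

```text
time: 18.0
ee_pos: [0.5819, -0.3007, 0.03]
tool_rot: [0.06, 3.141, -0.0]
force: [0.3, -3.7, 0.8]
opening: -0.0001
grip_force: 1.7
```

Call:
servo_tool:
  commands:
    - [0,0.004,0,0,0,0,0]
    - [0,0.004,0,0,0,0,0]
    - [0,0.004,0,0,0,0,0]
    - [0,0.004,0,0,0,0,0]
    - [0,0.004,0,0,0,0,0]

```text
time: 18.5
ee_pos: [0.5822, -0.2926, 0.03]
tool_rot: [0.06, 3.141, -0.0]
force: [0.1, -4.6, 0.6]
opening: -0.0
grip_force: 1.8
```

Call:
servo_tool:
  commands:
    - [0,0.004,0,0,0,0,0]
    - [0,0.004,0,0,0,0,0]
    - [0,0.004,0,0,0,0,0]
    - [0,0.004,0,0,0,0,0]
    - [0,0.004,0,0,0,0,0]

```text
time: 19.0
ee_pos: [0.5825, -0.2846, 0.03]
tool_rot: [-0.06, -3.141, -0.0]
force: [0.1, -4.4, 0.9]
opening: -0.0002
grip_force: 1.8
```

Call:
servo_tool:
  commands:
    - [0,0.004,0,0,0,0,0]
    - [0,0.004,0,0,0,0,0]
    - [0,0.004,0,0,0,0,0]
    - [0,0.004,0,0,0,0,0]
    - [0,0.004,0,0,0,0,0]

```text
time: 19.5
ee_pos: [0.5828, -0.2774, 0.0301]
tool_rot: [0.06, 3.141, -0.002]
force: [-0.4, -7.3, -0.5]
opening: 0.0001
grip_force: 3.5
```

```bash
python3 - <<'E'
from h import *
s=ctrl.sense();e=s['ee_pos'];print(e,s['force'])
f=grab('wrist');redknob(f);redknob(grab('side'))
cv2.imwrite('pics/w8.png',f['color'][:,:,::-1])
E
```

```text
[ 0.58283928 -0.27740997  0.03011826] [-0.39331775 -7.32939872 -0.491747  ]
red [ 536  315  104  118 8452] [593.3 369.3] [ 0.5743 -0.2084  0.091 ] [ 0.584  -0.1969  0.077 ]
red [328 191  10  15 133] [332.3 197.7] [ 0.5864 -0.1752  0.091 ] [ 0.5878 -0.1951  0.077 ]
```

View pics/w8.png

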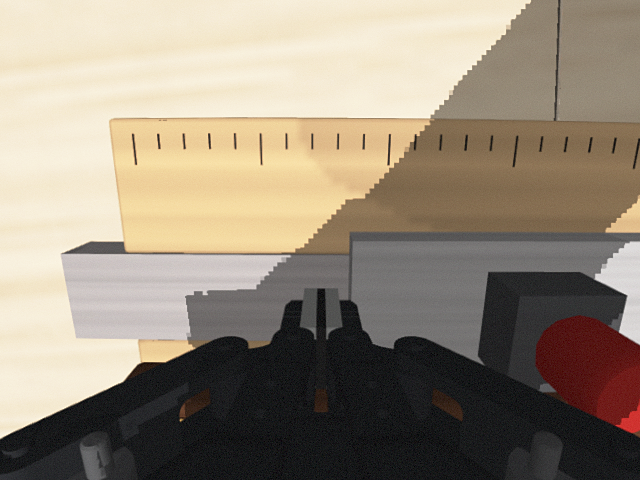

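Call:
servo_tool:
  commands:
    - [0,0.004,0,0,0,0,0]
    - [0,0.004,0,0,0,0,0]
    - [0,0,0,0,0,0,0]
    - [0,0,0,0,0,0,0]

```text
time: 20.0
ee_pos: [0.5828, -0.277, 0.0303]
tool_rot: [0.063, 3.14, -0.007]
force: [1.4, -10.6, -2.3]
opening: -0.0002
grip_force: 4.5
```

Call:
servo_tool:
  commands:
    - [0,-0.05,0,0,0,0,0]
    - [0,-0.05,-0.03,0,0,0,0]
    - [0.05,0,-0.11,0,0,0,0]
    - [0.08,0.05,-0.09,0,0,0,0]
    - [0.08,0.09,0,0,0,0,0]
    - [0.05,0.11,0,0,0,0,0]
    - [0,0.11,0,0,0,0,0]
    - [0,0.03,0,0,0,0,0]

```text
time: 20.8
ee_pos: [0.4839, -0.1477, 0.12]
tool_rot: [-0.049, -3.139, -0.007]
force: [0.4, 0.8, 0.2]
opening: -0.0003
grip_force: 0.0
```

```bash
python3 - <<'E'
from h import *
s=ctrl.sense();e=s['ee_pos'];print(e,s['force'])
f=grab('wrist');redknob(f);redknob(grab('side'));redknob(grab('top'))
cv2.imwrite('pics/w9.png',f['color'][:,:,::-1])
plan([.515,-.15,.03],87.7,claw=0)
E
```

```text
[ 0.48389388 -0.1477461   0.12001169] [0.38361502 0.76649857 0.159755  ]
red [497 366  18  13 165] [506.5 370.5] [ 0.5355 -0.0515  0.091 ] [ 0.545  -0.0437  0.077 ]
red [328 191   9  15 118] [332.1 198.2] [ 0.5867 -0.1731  0.091 ] [ 0.588 -0.193  0.077]
red [  1 235  23  63 240] [ 12.2 266.1] [0.5512 0.5721 0.091 ] [0.5521 0.5792 0.077 ]
red [278 235   4  20  79] [279.5 244.4] [ 0.5861 -0.0256  0.091 ] [ 0.5874 -0.0251  0.077 ]
red [351 239  10  11  90] [355.5 243.5] [ 0.584  -0.1936  0.091 ] [ 0.5854 -0.195   0.077 ]
[-0.025, 0.004, 0.075, 0.0, -0.0, 0.001, 0],[-0.025, 0.004, 0.075, 0.0, -0.0, 0.001, 0],[-0.025, 0.004, 0.075, 0.0, -0.0, 0.001, 0],3
```

View pics/w9.png

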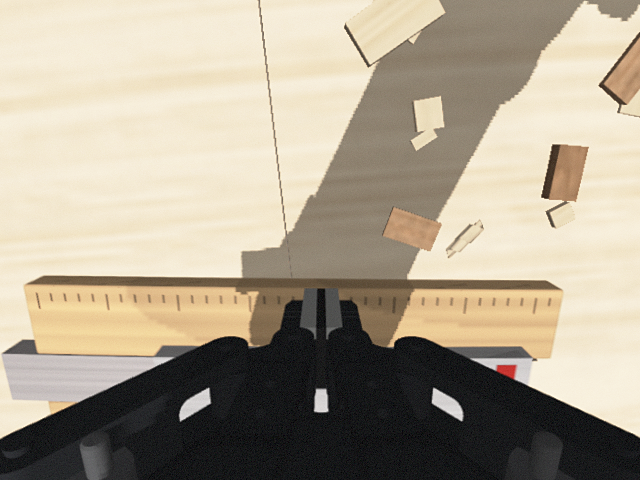

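Knob sits at the "home" height (side and top views agree at z ≈ 0.077), with the mark at (507,371). I'll reseat the bar against the fence to be sure.

Call:
servo_tool:
  commands:
    - [-0.025,0,0.075,0,0,0,0]
    - [-0.025,0,0.075,0,0,0,0]
    - [-0.025,0,0.075,0,0,0,0]
    - [0,0,0,0,0,0,0]
    - [-0.02,0,0,0,0,0,0]
    - [-0.02,0,0,0,0,0,0]
    - [-0.01,0,0,0,0,0,0]
    - [0,0,0,0,0,0,0]

```text
time: 21.75
ee_pos: [0.5363, -0.1566, 0.0318]
tool_rot: [0.059, 3.138, -0.0]
force: [0.9, -0.2, 0.1]
opening: -0.0004
grip_force: 0.0
```

Call:
servo_tool:
  commands:
    - [-0.01,0,0,0,0,0,0]
    - [-0.01,0,0,0,0,0,0]
    - [-0.005,0,0,0,0,0,0]
    - [0,0,0,0,0,0,0]

```text
time: 22.15
ee_pos: [0.545, -0.1567, 0.0306]
tool_rot: [0.059, 3.141, -0.0]
force: [-0.8, 0.7, -0.5]
opening: -0.0001
grip_force: 0.0
```

Call:
servo_tool:
  commands:
    - [-0.005,0,0,0,0,0,0]
    - [-0.005,0,0,0,0,0,0]
    - [0,0,0,0,0,0,0]

```text
time: 22.45
ee_pos: [0.5462, -0.1569, 0.03]
tool_rot: [-0.061, -3.136, -0.002]
force: [-5.5, 0.5, 4.4]
opening: -0.0002
grip_force: 2.9
```

Call:
servo_tool:
  commands:
    - [-0.005,0,0,0,0,0,0]
    - [-0.004,0,0,0,0,0,0]
    - [0,0,0,0,0,0,0]

```text
time: 22.75
ee_pos: [0.5463, -0.157, 0.0293]
tool_rot: [-0.062, -3.13, -0.004]
force: [-13.8, 0.3, 9.4]
opening: 0.0
grip_force: 6.8
```

Call:
servo_tool:
  commands:
    - [0.03,0,0,0,0,0,0]
    - [0.05,0,0,0,0,0,0]
    - [0.1,0,-0.05,0,0,0,0]
    - [0.06,0.06,-0.1,0,0,0,0]
    - [0,0.1,-0.08,0,0,0,0]
    - [0,0.11,-0.05,0,0,0,0]
    - [0,0,0,0,0,0,0]
    - [0,0,0,0,0,0,0]

```text
time: 23.55
ee_pos: [0.4621, -0.0463, 0.1405]
tool_rot: [0.054, 3.139, 0.001]
force: [-0.4, 0.3, -1.3]
opening: -0.0001
grip_force: 0.0
```

```bash
python3 - <<'E'
from h import *
s=ctrl.sense();print(s['ee_pos'],s['force'])
f=grab('side');redknob(f);t=grab('top');redknob(t)
a=cv2.resize(f['color'][150:320,270:390],None,fx=3.4,fy=3.4,interpolation=cv2.INTER_CUBIC)
b=cv2.resize(t['color'][205:295,250:450],(390,176),interpolation=cv2.INTER_CUBIC)
c=np.zeros((578,800,3),'uint8');c[:a.shape[0],:a.shape[1]]=a;c[:176,410:800]=b
cv2.imwrite('pics/f.png',c[:,:,::-1])
E
```

```text
[ 0.4620828  -0.04628988  0.14046635] [-0.36600745  0.29411698 -1.30786095]
red [327 191  10  15 122] [331.8 198. ] [ 0.5872 -0.1737  0.091 ] [ 0.5886 -0.1936  0.077 ]
red [  1 235  23  63 241] [ 12.2 265.9] [0.5516 0.572  0.091 ] [0.5526 0.5791 0.077 ]
red [278 234   5  20  82] [279.6 243.4] [ 0.5883 -0.0258  0.091 ] [ 0.5896 -0.0254  0.077 ]
red [351 238  10  11  93] [355.5 243.1] [ 0.585  -0.1938  0.091 ] [ 0.5863 -0.1951  0.077 ]
```

View pics/f.png

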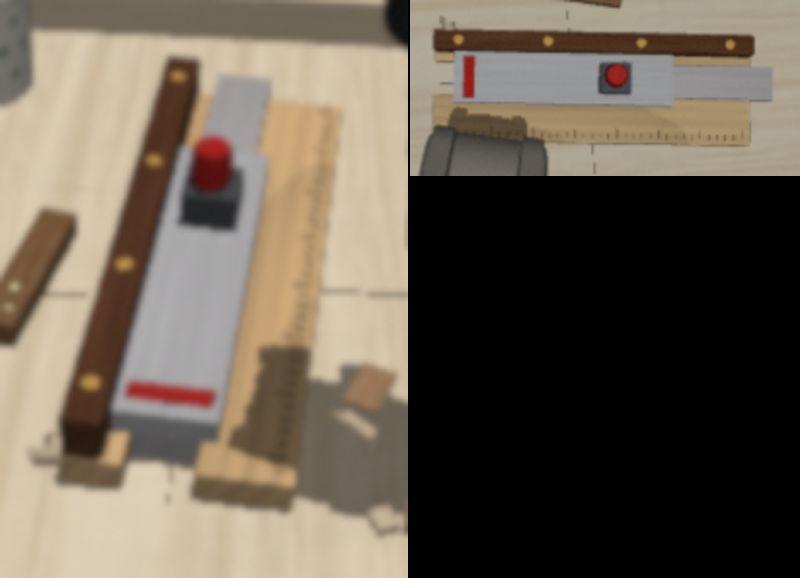

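The picture shows the knob directly on the bush, at about (212,165) in the side crop. The bar's back edge lies along the fence at both ends.

```bash
python3 -c "
from rig import ctrl
print(ctrl.job_done())"
```

```text
the job is handed in; nothing more can be done
None
```

The straightedge is flush on the fence, with the pin dropped into the strip's hole and its knob home on the bush; I handed the job in at about 24 s, and the hand-in gave no verdict.

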